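# Close a thin-walled canister in a sprung lever capping jig

## Robot

A 6-joint arm with a two-finger parallel gripper is mounted at the origin on a cart in front of the work surface, level with it; the furniture and walls round the work are solid. World frame = base frame: x ahead of the robot, y to its left, z up, the work surface at z = 0. Lengths are in m, angles in rad, forces in N, time in s.
With the tool pointing down it reaches from about 0.225 to 0.725 m from the base axis. Payload 3.1 kg.
Tool frame: the origin (TCP) lies between the finger pads; the fingertips stand 19 mm ahead of it and the grasp point (between the pads) is the TCP (r.tip_extent is the distance from the TCP to the fingertips, in m); z points along the fingers, y is the line along which they close (so a half turn about z gives the same grasp; the last joint's range is limited). The gripper opens to 85 mm and grips with 20 to 120 N. Pads are 22 mm wide; open, the fingers measure 114 mm over their backs; the gripper's body (76 mm by 85 mm) begins 54 mm behind the grasp point. The pads swing forward as they close: fully open they stand 13 mm farther back than shut.
Start: joints at [1.109, 0.048, 0.099, 1.622, 0, 1.443], TCP at [0.172, 0.496, 0.25] pointing down, gripper open.
Joint ranges: [-2.91, 2.91], [-0.99, 1.94], [-1.21, 1.42], [-2.12, 2.29], [-1.49, 1.47], [-3.14, 3.14]. Speed limits (rad/s): [2.79, 2.79, 3.14, 3.14, 3.14, 3.14].

## Interface

Orientations are given as a unit quaternion [x, y, z, w].
In Python, from station import r gives the robot as it stands. Calls block until the motion is done:
- r.move_ptp(position, orientation): joint-space move of the TCP to a pose.
- r.movel(position, feed=0.15, rot=None): straight line of the TCP; rot=None keeps the orientation; feed is the mean speed in m/s.
- r.move_joints(angles): joint-space move.
- r.move_gripper(opening): finger opening in m; the grip force is fixed at half the most; returns when the fingers have stopped.
- r.pause(seconds).
- r.inverse_kinematics(position, orientation): joint angles nearest the present ones, or None.
- r.get_obs(): the state.
- r.get_image(name): name is "scene" or "top"; returns the picture (384x512x3 uint8, red, green, blue); there is no depth.
- r.camera_params(name): a dict with "K" (3x3 intrinsics, pixels), "R" (3x3) and "t" (3): a world point X has camera coordinates R X + t. Camera axes: x right, y down, z forward; pixel columns grow to the right and rows downward; lengths in m; the calibration is good to about 2 mm. A picture is of the moment at which its call begins. camera_params takes no time and is no camera call.
A pose or a line that the arm cannot do raises r.MotionError and nothing moves.
- r.sign_off(): hands the job in; it is judged then, once.
The state is a dict: "time": time; "joint_positions": joint angles; "joint_velocities": joint speeds; "joint_torque": joint torques, N m; "tcp_pos": TCP position; "eef_rot": TCP orientation; "ft_force": force on the tool from outside, world axes, zero at the start; "ft_torque": the same for the moment, N m; "grip_width": finger opening in m; "finger_force": force on a finger pad.
Only numpy, scipy, OpenCV 4.12 (cv2) and the standard library are available. Lean on these libraries where they do the work, as an engineer would, in place of code of your own. Each camera call takes 0.05 s, during which the arm holds its last target. There are 200 camera calls.

## Task

Lay the canister in the V-cradle of the capping jig with its stopper towards the lever and let go of it. Then work the sprung lever to press the stopper fully home and set its seal: keep the lever bearing on it with 15 to 30 N for a full second, never more as the canister is thin-walled, then ease the lever back to its rest without letting it fly. Leave the closed canister in the cradle, and do not disturb the beaker or the flask.

Things in the scene. Friction and masses are not known exactly. Their poses are not given: they have to be found in the camera images.
- canister: aluminium cylinder 44 mm in diameter and 120 mm long, lying level in the white rest, 0.2 to 0.4 kg; origin in the middle of its body, x axis along the cylinder from the stopper end to the closed end; it may lie up to 5 mm off the middle of the rest
- rest: white rest fixed to the bench: plate 130 x 80 x 10 mm with two V-blocks 16 mm thick, tops at z = 50 mm, 94 mm apart (78 mm free between them for fingers), that hold the canister with its axis 50 mm above the bench; origin on the bench under its middle, x along the canister
- stopper (a joint): how far the white ribbed stopper (38 mm diameter, head 12 mm thick) at the canister's -x end is pushed in along +x, m: starts between 0 and 0.006, 0.012 is fully home. It slides stiffly, with about 9 N, and then stops hard.
- stopper_face (a point): centre of the stopper's outer face, on the canister's axis: 75 mm from the canister's origin when home, up to 87 mm when proud
- jig: grey capping jig fixed to the bench; base plate 245 x 90 mm, 9 mm thick, with a 60 x 230 mm cross piece, 11 mm, under the lever; origin on the bench, x axis along the cradle from lever to end stop, z up. The end stop, 56 mm wide, top at z = 74 mm, is screw-set with its face anywhere from x = 73 to 85 mm. A 12 mm square post, 60 mm high, stands at x = -108, y = -45 mm
- cradle (a point): where to lay the middle of the canister's body in the V-cradle: 50 mm above the bench, jig x = +7 mm, axes as the jig; then 6 to 18 mm is left to the end stop (its setting is not given), up to which the lever pushes the canister. Two V-blocks 16 mm thick, 71 mm wide, tops at z = 50 mm, stand 45 mm either side of this point, 74 mm free between them for fingers
- lever (a joint): angle of the lever about its upright pivot, rad: 0 at its sprung rest, at most 0.62; growing angle turns it clockwise seen from above, its pad moving in jig +x towards the canister. At 0.50 the lever is square to the jig's x axis. The stopper is home somewhere between 0.35 and 0.52. The spring turns it back with a torque of 0.30 N m + 1.2 N m per rad
- lever_pivot (a point): on the lever's pivot axis, 50 mm above the bench, jig x = -66, y = -90 mm; the lever is a steel bar 14 mm thick and 20 mm high pointing from it to jig +y (swung back 0.50 rad at rest)
- handle (a point): middle of the graspable length of the lever's upright black handle post, 18 mm in diameter, from z = 62 to 120 mm above the bench; this point is at z = 95 mm, 155 mm from the pivot
- pad (a point): foremost point of the lever's domed rubber pad, 90 mm along the lever from the pivot, 50 mm above the bench
- beaker: small clear beaker, 45 mm wide and 60 mm high, bystander; origin at the centre of its underside
- flask: conical flask, 64 mm wide and 102 mm high, bystander; origin at the centre of its underside

How it is judged:
By the outcome, as a careful person would: the job done as asked, in the order asked, and still so for the second after the job is handed in, with the robot touching nothing.
It also fails if it takes over 72 s, if anything falls off the work surface, if the arm or the gripper's body presses on something with over 40 N, if the wrist force passes 120 N, or if a joint passes its speed limit or range.

## Working session

There is one attempt and no reset: what is moved stays moved. The work goes in short steps, each a Python script; the robot and the scene stay as the last script left them, time stands still between calls to the robot, and variables do not carry over. Pictures are saved under pics/ and viewed, at most 10 in all, crops included, and the job is handed in when it is done.

```bash
mkdir -p pics; ls; python3 - <<'E'
from station import r
import cv2
for n in("scene","top"):
    im=r.get_image(n); cv2.imwrite(f"pics/{n}0.png",im[...,::-1])
    c=r.camera_params(n); print(n,c["K"].round(1).tolist(),c["R"].round(4).tolist(),c["t"].round(4).tolist())
o=r.get_obs();print({k:(v if not hasattr(v,'round') else v.round(3)) for k,v in o.items()}, r.tip_extent)
E
```

```text
pics
scene [[440.4, 0.0, 253.7], [0.0, 440.4, 193.8], [0.0, 0.0, 1.0]] [[-0.5613, -0.8273, -0.0243], [-0.3473, 0.2621, -0.9004], [0.7512, -0.4969, -0.4344]] [0.5518, 0.1306, 1.0124]
top [[418.2, 0.0, 255.3], [0.0, 418.2, 187.1], [0.0, 0.0, 1.0]] [[-0.0065, -1.0, -0.0038], [-0.9847, 0.007, -0.174], [0.174, 0.0026, -0.9847]] [0.334, 0.4637, 0.8881]
{'time': 0.1, 'joint_positions': array([ 1.109,  0.049,  0.098,  1.622, -0.   ,  1.443]), 'joint_velocities': array([ 0.001, -0.001,  0.005, -0.001, -0.001,  0.001]), 'joint_torque': array([ 3.0000e-03, -3.3985e+01,  3.2094e+01,  1.6000e-02, -0.0000e+00,
       -0.0000e+00]), 'tcp_pos': array([0.172, 0.496, 0.249]), 'eef_rot': array([ 0.166,  0.986, -0.001, -0.   ]), 'ft_force': array([ 0.222, -0.608, -0.13 ]), 'ft_torque': array([-0.028,  0.01 , -0.016]), 'finger_force': 0.0, 'grip_width': 0.08556548304461623} 0.019
```

View pics/scene0.png

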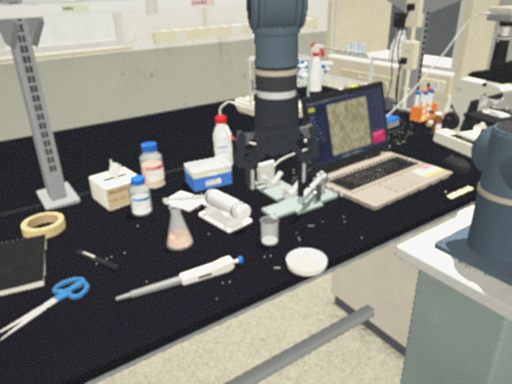

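View pics/top0.png

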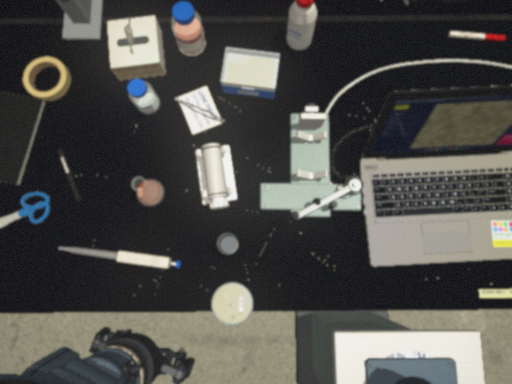

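Top view: canister in its rest at about (215,175), jig plate at (310,150), cross piece at row 195, lever from (355,186) to (300,215), beaker at (228,243), flask at (148,190). I'll enlarge it.

```bash
python3 - <<'E'
import cv2
im=cv2.imread("pics/top0.png")
cv2.imwrite("pics/c1.png",cv2.resize(im[95:225,180:380],None,fx=4,fy=4,interpolation=cv2.INTER_CUBIC))
im=cv2.imread("pics/scene0.png")
cv2.imwrite("pics/c2.png",cv2.resize(im[140:260,150:350],None,fx=4,fy=4,interpolation=cv2.INTER_CUBIC))
E
```

```text
(no output)
```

View pics/c1.png

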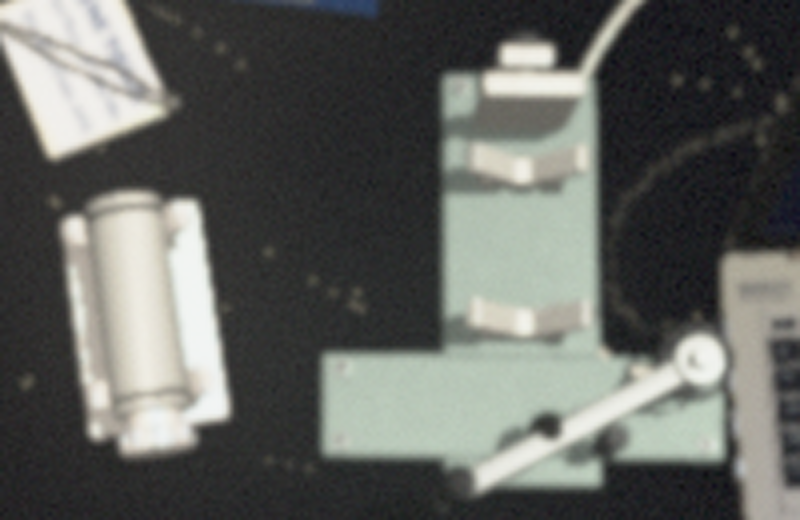

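View pics/c2.png

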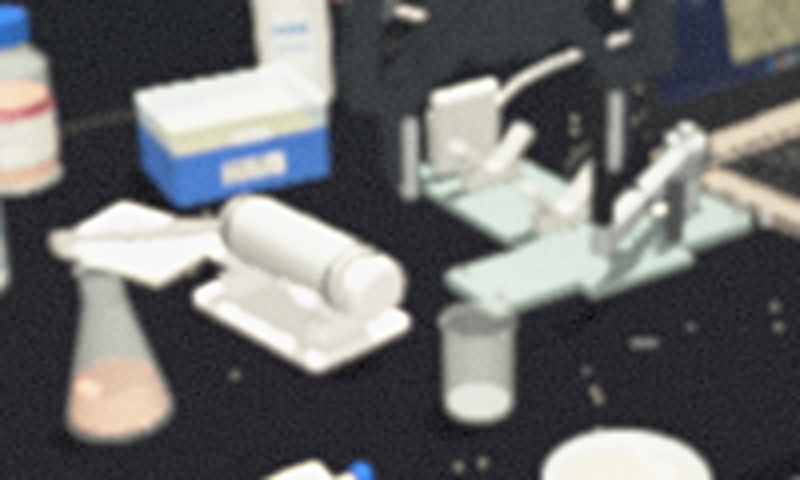

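Crops: the canister runs from its closed end at (122,195) to the stopper at (157,450), both in c1 pixels. Its stopper faces the robot, so its x axis is roughly the jig's. The jig plate spans c1 columns 442–602. The pivot disc is at (700,360), the handle at (460,482), the pad at (550,424) and the V-block far tips are at rows ~143 and ~297.

```bash
cat > h.py <<'E'
import numpy as np, cv2
from station import r
def ray(n,u,v,z):
    c=r.camera_params(n);R=np.array(c["R"]);t=np.array(c["t"]);C=-R.T@t
    d=R.T@np.linalg.solve(np.array(c["K"]),[u,v,1.]);return C+d*(z-C[2])/d[2]
def c1(x,y,z): return ray("top",180+(x+.5)/4-.5,95+(y+.5)/4-.5,z)
def c2(x,y,z): return ray("scene",150+(x+.5)/4-.5,140+(y+.5)/4-.5,z)
E
python3 - <<'E'
from h import *
np.set_printoptions(precision=4,suppress=True)
im=cv2.imread("pics/top0.png").astype(int);b,g,rr=im[...,0],im[...,1],im[...,2]
m=((g-rr>12)&(g>120)).astype(np.uint8);m[:, :240]=0;m[:,365:]=0;m[:100]=0;m[225:]=0
print("mask",m.sum())
rows=range(118,180)
def subl(line,thr): # first rising crossing
    i=np.argmax(line>thr); return i-(line[i]-thr)/(line[i]-line[i-1])
G=im[...,1].astype(float)
L=[];Rr=[]
for v in rows:
    L.append((280+subl(G[v,280:310],100),v))
for v in range(150,168): Rr.append((345-subl(G[v,:346][::-1][:30],100),v))
P=np.array([ray("top",u,v,.009)[:2] for u,v in L]);Q=np.array([ray("top",u,v,.009)[:2] for u,v in Rr])
k=np.polyfit(P[:,0],P[:,1],1);print("left edge slope",k,"right",np.median(Q,0),"left y there",np.polyval(k,np.median(Q[:,0])))
B=[(u,225-subl(G[:226,u][::-1][:25],100)) for u in range(264,288)]
T=[(u,175+subl(G[175:,u][:20],100)) for u in range(264,288)]
for n,A in(("bot",B),("top",T)):
    A=np.array([ray("top",u,v,.011)[:2] for u,v in A]);print(n,np.polyfit(A[:,1],A[:,0],1),np.median(A,0))
le=[ray("top",250+subl(G[v,250:280],100),v,.011)[1] for v in range(188,206)]
print("cross left y",np.median(le),"cross right",c1(725,410,.011))
for n,p in dict(far_tipL=(470,142,.05),far_tipR=(585,145,.05),near_tipL=(470,297,.05),near_tipR=(585,300,.05),pivot=(700,360,.062),handle_top=(458,482,.12),pad=(550,424,.05),post=(612,436,.06),platefar=(520,72,.009),platenear=(520,488,.009),stopL=(484,93,.074),stopR=(583,97,.074),
 can_far=(122,193,.072),can_farL=(88,203,.05),can_farR=(161,203,.05),can_nearL=(116,407,.05),can_nearR=(189,398,.05),shoulder=(153,402,.072),stopface_top=(157,432,.069),beaker=(0,0,0)).items(): print(n,c1(*p))
print("scene stopface",c2(378,288,.05), "pivot top",c2(687,130,.062))
E
```

```text
mask 2710
left edge slope [-0.0224  0.2613] right [0.538  0.1581] left y there 0.2492024372328496
bot [0.0235 0.413 ] [0.4196 0.2853]
top [0.0063 0.4805] [0.4823 0.2844]
cross left y 0.3212586103674855 cross right [0.4464 0.0899 0.011 ]
far_tipL [0.5942 0.2357 0.05  ]
far_tipR [0.5919 0.171  0.05  ]
near_tipL [0.5048 0.2378 0.05  ]
near_tipR [0.5026 0.1742 0.05  ]
pivot [0.4662 0.115  0.062 ]
handle_top [0.3944 0.2531 0.12  ]
pad [0.4334 0.1958 0.05  ]
post [0.4252 0.164  0.06  ]
platefar [0.6503 0.2008 0.009 ]
platenear [0.4027 0.208  0.009 ]
stopL [0.6146 0.2297 0.074 ]
stopR [0.6119 0.1752 0.074 ]
can_far [0.5596 0.429  0.072 ]
can_farL [0.5603 0.4505 0.05  ]
can_farR [0.56   0.4096 0.05  ]
can_nearL [0.4445 0.4333 0.05  ]
can_nearR [0.4492 0.3933 0.05  ]
shoulder [0.4437 0.411  0.072 ]
stopface_top [0.4279 0.409  0.069 ]
beaker [0.7017 0.5125 0.    ]
scene stopface [0.4241 0.4069 0.05  ] pivot top [0.4754 0.1027 0.062 ]
```

```bash
cat >> h.py <<'E'
from scipy.spatial.transform import Rotation as Ro
O=np.array([.534,.204,0]);YJ=-.022
def J(x,y,z): return O+Ro.from_euler('z',YJ).apply([x,y,z])
def q(yaw): return (Ro.from_euler('z',yaw)*Ro.from_euler('y',np.pi)).as_quat()
CAN=np.array([.503,.4203,.05]);YC=.15
E
python3 - <<'E'
from h import *
np.set_printoptions(precision=3,suppress=True)
for yw in(YC,YC+np.pi):print(r.inverse_kinematics(CAN,q(yw)))
cr=J(.007,0,.05)
print(cr,r.inverse_kinematics(cr,q(YJ)),r.inverse_kinematics(cr,q(YJ+np.pi)))
for th in(0,.45):
    a=YJ-.5+th;h=J(-.066,-.09,0)+.155*np.array([-np.sin(a-YJ)*0,0,0])
    d=Ro.from_euler('z',YJ+.5-th).apply([0,1,0]);h=J(-.066,-.09,.095)+.155*d
    for k in(np.pi/2,-np.pi/2):print("handle",h,r.inverse_kinematics(h,q(YJ+.5-th+k)))
r.move_ptp(CAN+[0,0,.11],q(YC)); 
r.movel(CAN+[0,0,.0],feed=.1)
print(r.get_obs()["ft_force"])
r.move_gripper(.035)
o=r.get_obs();print(o["time"],o["grip_width"],o["finger_force"],o["ft_force"],o["tcp_pos"])
r.movel(CAN+[0,0,.11],feed=.1)
o=r.get_obs();print(o["time"],o["grip_width"],o["finger_force"],o["ft_force"],o["ft_torque"])
cv2.imwrite("pics/s1.png",cv2.resize(r.get_image("scene")[60:260,120:370,::-1],None,fx=3,fy=3))
E
```

```text
[0.594 0.429 0.149 1.291 0.    0.444]
[ 0.594  0.429  0.149  1.291  0.    -2.698]
[0.541 0.204 0.05 ] [ 0.244  0.234 -0.095  1.241  0.     0.266] [ 0.244  0.234 -0.095  1.241  0.    -2.875]
handle [0.395 0.253 0.095] [ 0.427 -0.075 -0.332  1.314  0.    -1.622]
handle [0.395 0.253 0.095] [ 0.427 -0.075 -0.332  1.314  0.     1.52 ]
handle [0.462 0.27  0.095] [ 0.404  0.097 -0.159  1.315  0.    -1.194]
handle [0.462 0.27  0.095] [ 0.404  0.097 -0.159  1.315  0.     1.947]
[-0.76  -0.876  0.395]
3.15 0.042726431446235266 61.27662777900696 [-2.021  2.589  4.073] [0.503 0.421 0.051]
4.4 0.0422778575956764 61.00481629371643 [ 0.323  0.558 -2.656] [ 0.013  0.02  -0.007]
```

View pics/s1.png

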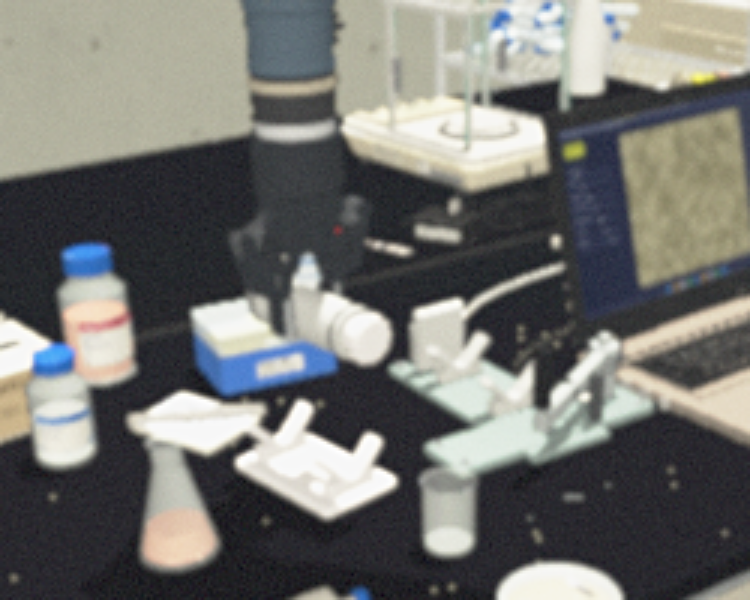

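The canister is held level by its middle, at about (320,325), with the stopper towards the robot, and the rest is empty. Next I'll lay it in the cradle.

```bash
python3 - <<'E'
from h import *
np.set_printoptions(precision=4,suppress=True)
cr=J(.007,0,.05)
r.move_ptp(cr+[0,0,.11],q(YJ))
r.movel(cr+[0,0,.008],feed=.1)
r.pause(.2);f0=np.array(r.get_obs()["ft_force"])
for dz in np.arange(.006,-.0035,-.001):
    r.movel(cr+[0,0,dz],feed=.02)
    o=r.get_obs();f=np.array(o["ft_force"])-f0;print(round(dz,4),f,o["tcp_pos"])
    if f[2]>4 : break
r.move_gripper(.085)
r.pause(.2)
o=r.get_obs();print(o["time"],o["ft_force"],o["grip_width"],o["tcp_pos"])
r.movel(cr+[0,0,.11],feed=.2)
# stand clear over the robot side, ready for the handle
d=Ro.from_euler('z',YJ+.5).apply([0,1,0]);h=J(-.066,-.09,.095)+.155*d
r.move_ptp(h+[0,0,.10],q(YJ+.5-np.pi/2))
cv2.imwrite("pics/t2full.png",r.get_image("top")[...,::-1])
cv2.imwrite("pics/t2.png",cv2.resize(cv2.imread("pics/t2full.png")[95:225,180:380],None,fx=4,fy=4,interpolation=cv2.INTER_CUBIC))
cv2.imwrite("pics/s2.png",r.get_image("scene")[...,::-1])
print(r.get_obs()["time"])
E
```

```text
0.006 [-0.7121 -0.3742 -0.5056] [0.5409 0.2038 0.0559]
0.005 [-1.0583 -0.3696 -0.8781] [0.5409 0.2038 0.0548]
0.004 [-0.1005 -0.8843 -0.2881] [0.5409 0.2038 0.0539]
0.003 [ 0.2481 -1.2579 -0.275 ] [0.5409 0.2038 0.0529]
0.002 [-1.1092 -1.814   1.5389] [0.5412 0.2037 0.0524]
0.001 [-1.947 -4.204  7.483] [0.5413 0.2035 0.0521]
8.9 [ 0.0868 -0.639   0.1844] 0.08498384767140994 [0.541  0.2039 0.0509]
10.8417
```

View pics/t2.png

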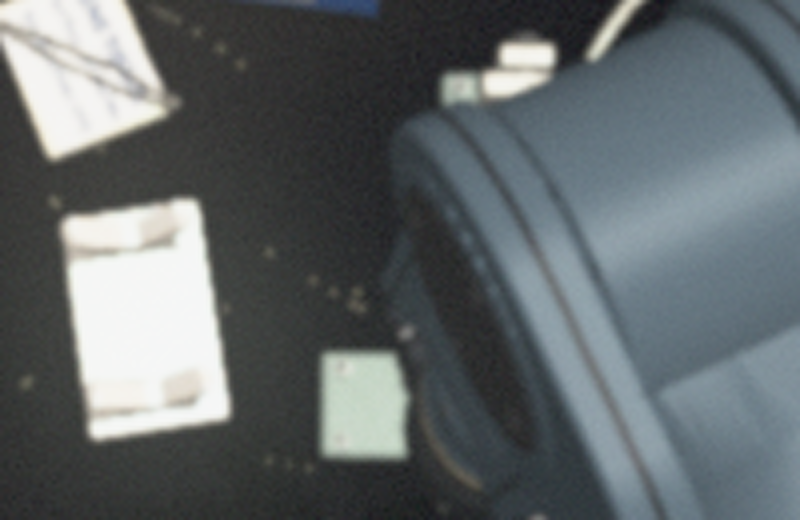

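The arm hides the cradle in the top view, so I'll swing it aside and look again.

```bash
python3 - <<'E'
from h import *
j=np.array(r.get_obs()["joint_positions"]);j[0]+=1.0;r.move_joints(j)
a=cv2.resize(r.get_image("top")[95:225,180:380,::-1],None,fx=4,fy=4,interpolation=cv2.INTER_CUBIC)
cv2.imwrite("pics/t3.png",a)
print(r.get_obs()["time"],r.get_obs()["tcp_pos"])
E
```

```text
12.5417 [0.00160029 0.4689319  0.19423933]
```

View pics/t3.png

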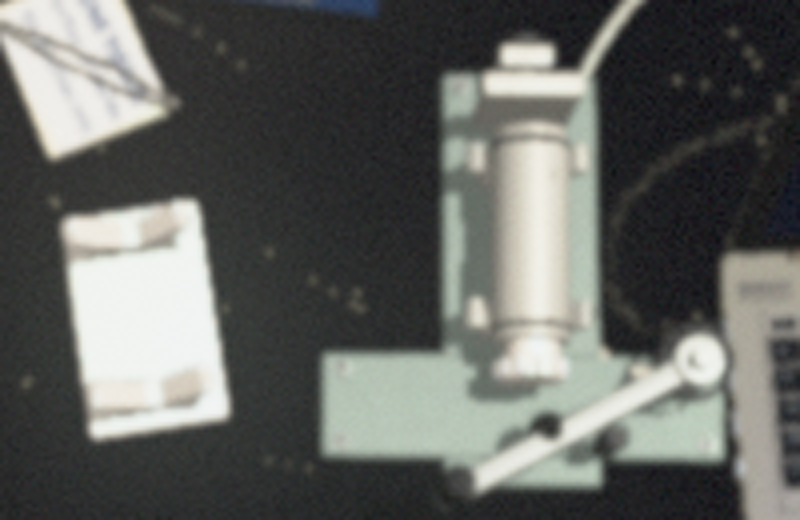

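The canister lies straight in the cradle, body rows 128–330 around column 530, with the stopper facing the lever. Next I'll put the open fingers round the handle and advance until the pad bears.

```bash
cat >> h.py <<'E'
PV=J(-.066,-.09,.095);OFF=.008
def arc(phi):
    R=Ro.from_euler('z',YJ+.5-phi);return PV+R.apply([OFF*0,.155,0]),q(YJ+.5-phi-np.pi/2)
def go(phi,feed=.03):
    p,o=arc(phi);r.movel(p,feed=feed,rot=o)
def est(f0,off,n=1):
    F=[];T=[]
    for i in range(n):
        if i: r.pause(.02)
        o=r.get_obs();p=np.array(o["tcp_pos"])-PV
        F.append(-(np.array(o["ft_force"])-f0));T.append(np.arctan2(p[1],p[0]))
    F=np.mean(F,0);th=YJ+.5-(np.mean(T)-np.pi/2)-off
    tau=-(p[0]*F[1]-p[1]*F[0])
    spring=.30+1.2*max(th,0)
    return th,tau,(tau-spring)/.09,o["time"]
E
python3 - <<'E'
from h import *
import json
p,o=arc(-.0)
r.move_ptp(p+[0,0,.10],o)
r.move_gripper(.036)
w=r.get_obs()["grip_width"]; off=(w/2-.009)/.155; print("width",w,"off",off)
r.movel(p,feed=.1)
r.pause(.3);F=[]
for i in range(8): F.append(r.get_obs()["ft_force"]);r.pause(.03)
f0=np.mean(F,0);print("zero",f0,np.std(F,0))
json.dump(dict(f0=f0.tolist(),off=off),open("z.json","w"))
phi=0.
while phi<.42:
    phi+=.01;go(phi)
    e=est(f0,off,2)
    print("%.3f th %.3f tau %.2f F %.1f t %.2f"%(phi,*e))
    if e[2]>4 and phi>.1: break
json.dump(dict(f0=f0.tolist(),off=off,phi=phi),open("z.json","w"))
E
```

```text
width 0.035773002332700504 off 0.05733226558935647
zero [0.20072082 0.19390961 0.16552146] [0.57166508 0.56158827 0.55615462]
0.010 th -0.047 tau 0.10 F -2.2 t 16.71
0.020 th -0.037 tau -0.02 F -3.5 t 16.98
0.030 th -0.027 tau 0.12 F -2.1 t 17.24
0.040 th -0.017 tau -0.00 F -3.4 t 17.51
0.050 th -0.007 tau 0.16 F -1.6 t 17.77
0.060 th -0.000 tau 0.34 F 0.5 t 18.04
0.070 th 0.012 tau 0.31 F -0.0 t 18.31
0.080 th 0.023 tau 0.41 F 0.9 t 18.57
0.090 th 0.033 tau 0.49 F 1.7 t 18.84
0.100 th 0.043 tau 0.36 F 0.1 t 19.11
0.110 th 0.053 tau 0.40 F 0.4 t 19.38
0.120 th 0.063 tau 0.35 F -0.3 t 19.64
0.130 th 0.073 tau 0.50 F 1.2 t 19.91
0.140 th 0.083 tau 0.40 F -0.1 t 20.18
0.150 th 0.093 tau 0.47 F 0.6 t 20.44
0.160 th 0.103 tau 0.46 F 0.4 t 20.71
0.170 th 0.113 tau 0.28 F -1.8 t 20.98
0.180 th 0.123 tau 0.50 F 0.6 t 21.24
0.190 th 0.133 tau 0.47 F 0.1 t 21.51
0.200 th 0.143 tau 0.45 F -0.2 t 21.77
0.210 th 0.153 tau 0.44 F -0.4 t 22.04
0.220 th 0.163 tau 0.53 F 0.4 t 22.31
0.230 th 0.173 tau 0.52 F 0.1 t 22.57
0.240 th 0.183 tau 0.51 F -0.1 t 22.84
0.250 th 0.193 tau 0.46 F -0.8 t 23.11
0.260 th 0.202 tau 0.67 F 1.4 t 23.38
0.270 th 0.212 tau 0.71 F 1.7 t 23.64
0.280 th 0.222 tau 0.68 F 1.3 t 23.91
0.290 th 0.232 tau 0.68 F 1.1 t 24.18
0.300 th 0.241 tau 0.76 F 1.9 t 24.44
0.310 th 0.251 tau 0.79 F 2.1 t 24.71
0.320 th 0.261 tau 0.73 F 1.3 t 24.98
0.330 th 0.271 tau 0.73 F 1.2 t 25.24
0.340 th 0.280 tau 0.76 F 1.4 t 25.51
0.350 th 0.290 tau 0.82 F 1.9 t 25.77
0.360 th 0.300 tau 0.73 F 0.7 t 26.04
0.370 th 0.310 tau 0.77 F 1.1 t 26.31
0.380 th 0.319 tau 0.75 F 0.7 t 26.57
0.390 th 0.329 tau 0.80 F 1.2 t 26.84
0.400 th 0.339 tau 0.79 F 0.9 t 27.11
0.410 th 0.349 tau 0.79 F 0.8 t 27.38
0.420 th 0.359 tau 0.80 F 0.8 t 27.64
```

```bash
python3 - <<'E'
from h import *
import json
z=json.load(open("z.json"));f0=np.array(z["f0"]);off=z["off"];phi=z["phi"]
e=(0,0,0,0);step=.005
while phi<.64 and e[3]<46:
    phi+=step;go(phi);e=est(f0,off,3)
    print("%.4f th %.4f F %.1f t %.2f"%(phi,e[0],e[2],e[3]))
    step=.005 if e[2]<4 else .0025 if e[2]<11.5 else .001
    if e[2]>20:
        e=est(f0,off,10);print("avg %.1f"%e[2])
        if e[2]>20: break
z["phi"]=phi;json.dump(z,open("z.json","w"))
if e[2]>20:
    for i in range(6):
        e=est(f0,off,14);print("hold th %.4f F %.1f t %.2f"%(e[0],e[2],e[3]))
        if e[2]<18.5: phi+=.001;go(phi)
        elif e[2]>26: phi-=.001;go(phi)
z["phi"]=phi;json.dump(z,open("z.json","w"))
E
```

```text
0.4250 th 0.3631 F 0.6 t 27.93
0.4300 th 0.3674 F 1.6 t 28.21
0.4350 th 0.3687 F 4.1 t 28.49
0.4375 th 0.3692 F 4.0 t 28.77
0.4400 th 0.3697 F 6.8 t 29.06
0.4425 th 0.3701 F 6.4 t 29.34
0.4450 th 0.3711 F 7.3 t 29.62
0.4475 th 0.3729 F 8.1 t 29.91
0.4500 th 0.3751 F 7.6 t 30.19
0.4525 th 0.3775 F 8.7 t 30.48
0.4550 th 0.3801 F 9.1 t 30.76
0.4575 th 0.3824 F 8.3 t 31.04
0.4600 th 0.3849 F 8.9 t 31.32
0.4625 th 0.3872 F 8.6 t 31.61
0.4650 th 0.3897 F 8.1 t 31.89
0.4675 th 0.3920 F 8.6 t 32.17
0.4700 th 0.3944 F 8.7 t 32.46
0.4725 th 0.3968 F 8.3 t 32.74
0.4750 th 0.3992 F 8.1 t 33.02
0.4775 th 0.4017 F 9.3 t 33.31
0.4800 th 0.4041 F 9.2 t 33.59
0.4825 th 0.4065 F 8.6 t 33.88
0.4850 th 0.4089 F 9.0 t 34.16
0.4875 th 0.4113 F 8.1 t 34.44
0.4900 th 0.4137 F 8.7 t 34.73
0.4925 th 0.4161 F 9.1 t 35.01
0.4950 th 0.4186 F 8.1 t 35.29
0.4975 th 0.4209 F 8.7 t 35.58
0.5000 th 0.4233 F 9.2 t 35.86
0.5025 th 0.4256 F 8.4 t 36.14
0.5050 th 0.4280 F 9.3 t 36.42
0.5075 th 0.4304 F 8.8 t 36.71
0.5100 th 0.4327 F 8.1 t 36.99
0.5125 th 0.4351 F 8.0 t 37.27
0.5150 th 0.4375 F 8.6 t 37.56
0.5175 th 0.4393 F 8.7 t 37.84
0.5200 th 0.4396 F 10.0 t 38.12
0.5225 th 0.4401 F 11.5 t 38.41
0.5250 th 0.4405 F 12.6 t 38.69
0.5260 th 0.4406 F 12.9 t 38.98
0.5270 th 0.4407 F 14.2 t 39.26
0.5280 th 0.4409 F 14.0 t 39.54
0.5290 th 0.4411 F 15.1 t 39.83
0.5300 th 0.4412 F 15.2 t 40.11
0.5310 th 0.4414 F 15.5 t 40.39
0.5320 th 0.4415 F 16.6 t 40.67
0.5330 th 0.4417 F 17.0 t 40.96
0.5340 th 0.4419 F 17.5 t 41.24
0.5350 th 0.4419 F 17.9 t 41.52
0.5360 th 0.4421 F 18.1 t 41.81
0.5370 th 0.4423 F 19.2 t 42.09
0.5380 th 0.4423 F 19.1 t 42.38
0.5390 th 0.4426 F 18.6 t 42.66
0.5400 th 0.4427 F 19.8 t 42.94
0.5410 th 0.4428 F 20.8 t 43.23
avg 20.7
hold th 0.4429 F 20.9 t 43.59
hold th 0.4428 F 20.6 t 43.81
hold th 0.4429 F 20.0 t 44.02
hold th 0.4429 F 20.4 t 44.24
hold th 0.4428 F 20.5 t 44.46
hold th 0.4428 F 20.4 t 44.67
```

```bash
python3 - <<'E'
from h import *
import json
z=json.load(open("z.json"));f0=np.array(z["f0"]);off=z["off"];phi=z["phi"]
while phi>.001:
    phi=max(phi-(.02 if phi>.09 else .01),0);go(phi,.03)
    if phi<.1 or phi>.46 or int(phi*50)%4==0: print("%.3f th %.3f tau %.2f t %.2f"%(phi,*[est(f0,off)[i] for i in(0,1,3)]))
p,o=arc(0)
r.pause(.2);r.movel(p+[0,0,.1],feed=.1)
j=np.array(r.get_obs()["joint_positions"]);j[0]+=1.0;r.move_joints(j)
a=cv2.resize(r.get_image("top")[95:270,120:380,::-1],None,fx=3,fy=3,interpolation=cv2.INTER_CUBIC)
cv2.imwrite("pics/t4.png",a)
print(r.get_obs()["time"])
E
```

```text
0.521 th 0.440 tau 1.95 t 44.92
0.501 th 0.436 tau 1.02 t 45.17
0.481 th 0.417 tau 0.86 t 45.42
0.461 th 0.398 tau 0.82 t 45.67
0.401 th 0.339 tau 0.70 t 46.42
0.321 th 0.263 tau 0.65 t 47.42
0.241 th 0.184 tau 0.47 t 48.42
0.161 th 0.104 tau 0.62 t 49.42
0.081 th 0.024 tau 0.45 t 50.42
0.071 th 0.014 tau 0.47 t 50.67
0.061 th 0.003 tau 0.28 t 50.92
0.051 th -0.005 tau 0.03 t 51.17
0.041 th -0.013 tau 0.16 t 51.42
0.031 th -0.026 tau 0.10 t 51.67
0.021 th -0.037 tau -0.02 t 51.92
0.011 th -0.047 tau 0.06 t 52.17
0.001 th -0.057 tau 0.02 t 52.42
55.475
```

View pics/t4.png

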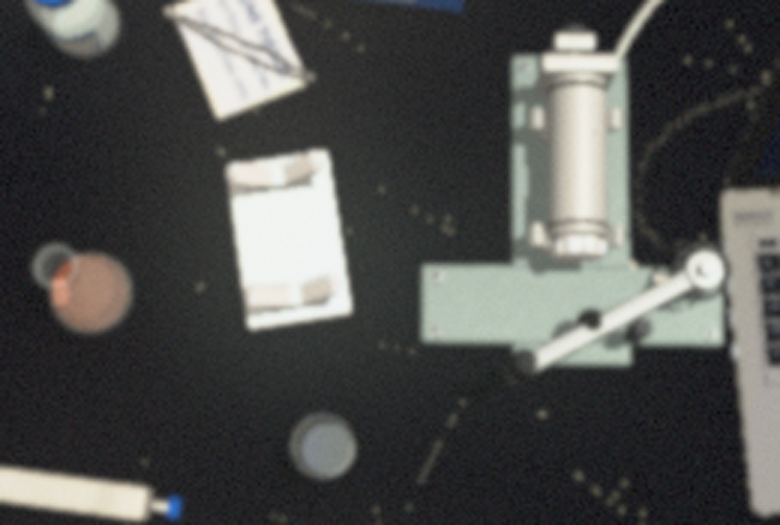

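The canister is in the cradle against the end stop with its stopper home (t4 about (580,160)). The lever is back at rest, with its handle at (527,361), and the beaker and flask are where they were.

```bash
python3 -c "
from station import r
print(r.sign_off())"
```

```text
the job is handed in; nothing more can be done
None
```

The job is done and handed in at about 55 s: the stopper is fully home, held by the lever at an estimated 20 N for over a second, the lever was eased back to its rest, and the closed canister is in the cradle with the beaker and flask undisturbed.

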